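Weigh the fruit sample on the sprung hook and set the marker

TASK

Weigh the basket that holds the fruit: hang its handle on the double hook of the scale, letting it down gently so that the hook does not jerk, and let go and wait until the hook has dipped and settled. Then press the sliding marker down until its tip is level with the scale's pointer, so that the weight stays marked, and leave the basket hanging. Leave the empty basket, the jar and the meter where they are.

Things in the scene. Friction and masses are not known exactly. Their poses are not given: they have to be found in the camera images.
- basket: Fruit basket: open yellow plastic basket, 110 (x) x 140 (y) x 55 mm high, with nectarines fixed in it, 98 mm high in the middle (|y| < 26 mm), 56 mm elsewhere; loose, 0.38 to 0.69 kg. Origin: centre of its underside, z up. Stiff steel handle, an upright gate in the plane x = 0: uprights at y = -67 and 67 mm, and a level 8 mm bar along y, its axis 145 mm above the underside. Both ends look the same.
- basket_grip (a point): Middle of the fruit basket's handle bar, on its axis, 145 mm above the underside; axes as the basket's (bar along y). Here a black rubber grip sleeve, 16 mm thick and 44 mm long, covers the bar; the bare bar on both sides of it is what lies on the hook.
- spare_basket: The empty basket: the same basket and handle with no fruit in it, 0.12 kg, loose. Bystander. Origin: centre of its underside.
- stand: Scale stand, fixed: base plate (x -120 to 50 mm, 120 wide, 12 high), grey column 50 x 50 mm at x = 5 mm, 308 mm high, and beside it at +y a white upright ruler with ticks on two low level bars (6 mm thick, at x = 0, y 150 to 172 mm, height 75 to 285 mm). Origin: on the table under the column; the hook reaches out to -x (towards the robot), y points to the ruler, z up.
- hook (a joint): How far the sprung hook has dipped, m: 0 unloaded, 0.10 at its bottom stop. It slides straight down on a spring: starts to move at 0.5 N, then dips 8.3 mm per newton (120 N/m), so the fruit basket hangs at about 0.027 to 0.053. Lightly damped: it bounces for about 2 s if let go suddenly.
- hook_seat (a point): Where the bar's axis lies when hung (along the stand's y): midway between two 9 mm prongs at y = -42 and 42 mm, 260 mm high unloaded; dips with the hook; axes as the stand's. Each prong has a V dip (45 degree sides) here; it runs from a cross-piece 81 mm behind (+x), topping 14 mm above this point, to an upturned tip 21 mm in front (-x), topping 30 mm above. Nothing is above the prongs.
- pointer_tip (a point): Tip of the scale's dark cone-shaped pointer between column and ruler, at x = -12, y = 127 mm in the stand's frame and 240 mm high unloaded; it goes down with the hook (240 mm less the dip). Axes as the stand's.
- marker (a joint): How far the sliding marker has been pushed down, m: 0 at the top, 0.115 at the bottom. Stiff: it takes about 2 to 3 N to push (more when fast) and stays where it is left. Its tip is level with the pointer when this value is the hook's dip plus 0.015.
- marker_tip (a point): Tip of the marker's small cone, which points at the pointer's tip (to -y), x = -12, y = 130 mm in the stand's frame, 255 mm high less the joint's value. The job is to bring it to the height of the pointer's tip.
- marker_plate (a point): Point to press: on the top face of the marker's aluminium finger plate, 34 mm wide (y), 8 mm thick, reaching out 113 mm from the ruler towards the robot (-x). The point is 28 mm from its free end, at x = -85, y = 160 mm in the stand's frame, 4 mm above the height of the marker's tip; it moves with the marker.
- jar: White jar with a red lid, 64 mm across, 75 mm high, loose. Bystander. Origin: centre of its underside.
- meter: Black hand-held meter lying flat, 70 x 120 x 28 mm, loose. Bystander. Origin: centre of its underside.
There are look-alikes about, which are no part of the job. Leave any blue, pink or turquoise look-alike of the basket alone.

How it is judged:
On the way, in this order (a step that is already met when the one before it is completed fails the run):
1. the fruit basket hangs still on the hook, let go, with the hook settled (distance between basket_grip and hook_seat below 0.028 m and value of joint hook above 0.012 m and velocity of joint hook between -0.01 and 0.01 m/s and height (world z) of basket above 0.02 m and angle between basket's own z axis and vertical below 0.25 rad and linear speed of basket below 0.03 m/s and contact force between basket and the fingers below 0.1 N), for 0.5 s.
2. the marker's tip is pushed level with the settled pointer (z of marker_tip in the frame of pointer_tip between -0.006 and 0.006 m and value of joint hook above 0.012 m), for 0.2 s.
At the end, for the whole second after the job is handed in: The fruit basket hangs upright (0.25 rad) with its bar in the hook seat (28 mm), clear of the table, at rest (0.03 m/s), not touched by the fingers; the hook is dipped over 12 mm and still (0.01 m/s); the marker tip is within 6 mm in height of the pointer tip (all of step 2 and distance between basket_grip and hook_seat below 0.028 m and velocity of joint hook between -0.01 and 0.01 m/s and height (world z) of basket above 0.02 m and angle between basket's own z axis and vertical below 0.25 rad and linear speed of basket below 0.03 m/s and contact force between basket and the fingers below 0.1 N).
It fails at once if the empty basket is moved by more than 30 mm (distance of spare_basket from where it was at the start of the episode above 0.03 m).
It fails at once if the jar is moved by more than 30 mm (distance of jar from where it was at the start of the episode above 0.03 m).
It fails at once if the meter is moved by more than 30 mm (distance of meter from where it was at the start of the episode above 0.03 m).
It fails at once if the hook jerks: it moves down faster than 0.35 m/s (the basket is dropped onto it) (velocity of joint hook above 0.35 m/s).
It fails at once if the hook is forced down to its bottom stop (dip above 95 mm) (value of joint hook above 0.095 m).
It also fails if it takes over 72 s, if anything falls off the work surface, if the arm or the gripper's body presses on something with over 40 N, if the wrist force passes 120 N, or if a joint passes its speed limit or range.

ROBOT

A 7-joint arm with a two-finger parallel gripper is mounted at the origin on the work surface. World frame = base frame: x ahead of the robot, y to its left, z up, the work surface at z = 0. Lengths are in m, angles in rad, forces in N, time in s.
With the tool pointing down it reaches from about 0.425 to 0.8 m from the base axis. Payload 8.3 kg.
Tool frame: the origin (TCP) lies midway between the tips of the shut fingers; the grasp point (between the pads) lies env.grip_depth behind it (env.grip_depth is the distance from the TCP to the grasp point, in m); z points along the fingers, y is the line along which they close (so a half turn about z gives the same grasp; the last joint's range is limited). The gripper opens to 85 mm and grips with 20 to 120 N. Pads are 22 mm wide; open, the fingers measure 114 mm over their backs; the gripper's body (76 mm by 85 mm) begins 54 mm behind the grasp point. The pads swing forward as they close: fully open they stand 13 mm farther back than shut.
Start: joints at [1.127, 0.383, 0.016, 1.37, -0.006, 1.388, -0.046], TCP at [0.232, -0.58, 0.231] pointing down, gripper open.
Joint ranges: [-2.95, 2.95], [-0.25, 2.06], [-1.52, 1.56], [0.18, 2.33], [-1.44, 4.58], [0.02, 2.06], [-3.01, 3.01]. Speed limits (rad/s): [2.39, 2.39, 3.01, 3.01, 3.14, 3.14, 3.14].

INTERFACE

Orientations are given as a rotation vector (axis times angle).
In Python, from bench import status, vision, env gives the robot as it stands.
- The arm moves only by the shell command python3 -m jog 'ROWS'. ROWS is JSON, a list of rows, each a list of 5 numbers: the shift along the tool's x, y, z in cm, then the turn about the tool's z in rad, then the finger opening in cm, from 0 to 8.54. A call has 1 to 12 rows; each row is the pose to reach, as a shift and turn from the pose commanded when the call began, along the tool's axes at that moment; what a row does not reach only later rows make up. A row lasts 1/12 s, in which the tool goes at most 41.7 mm and 7.16 degrees, less where a joint would pass 70% of its speed; a pose out of reach is approached as far as the arm can. A call with a gripper value outside its range is refused whole. The fingers move at their own pace and stop on an object; the grip force is fixed at half the most. Time passes only in rows, so rows that repeat a pose let the fingers close. It gives the time, the measured TCP pose, the force, the opening and the grip force at its end, in the units of the state.
- status.state(): the state, without advancing time (a new reading comes with each control period).
- vision.capture(name): name is "scene" or "top" or "wrist"; returns a dict with "image" (384x512x3 uint8, red, green, blue), "mtx" (3x3 intrinsics, pixels), "cam_to_world" (4x4, takes a point from camera to world coordinates). Camera axes: x right, y up, looking along -z (the intrinsics and any distortion apply to the point x, -y, -z); pixel columns grow to the right and rows downward; lengths in m; the calibration is good to about 2 mm. A picture is of the moment at which its call begins. There is no depth.
- env.hand_in(): hands the job in; it is judged then, once.
The state is a dict: "time": time; "q": joint angles; "dq": joint speeds; "joint_torque": joint torques, N m; "eef_pos": TCP position; "tool_rot": TCP orientation; "wrist_force": force on the tool from outside, world axes, zero at the start; "ft_torque": the same for the moment, N m; "opening": opening from 0.0 (shut) to 1.0 (fully open); "finger_force": force on a finger pad.
Only numpy, scipy, OpenCV 4.12 (cv2) and the standard library are available. Lean on these libraries where they do the work, as an engineer would, in place of code of your own. Each camera call takes 0.05 s, during which the arm holds its last target. There are 200 camera calls.

## Working session

There is one attempt and no reset: what is moved stays moved. The work goes in short steps, Python scripts to look and compute and a shell command to move; the robot and the scene stay as the last step left them, time stands still between calls to the robot, and variables do not carry over. Pictures are saved under pics/ and viewed, at most 10 in all, crops included, and the job is handed in when it is done.

```bash
mkdir -p pics; ls
python3 - <<'E'
from bench import status, vision, env
import cv2,numpy as np
s=status.state(); print({k:np.round(v,3) for k,v in s.items()}, env.grip_depth)
ims=[]
for n in ("scene","top"):
    c=vision.capture(n); np.savez(f"{n}0.npz",**c); ims.append(c["image"]); print(n,np.round(c["mtx"],1).tolist(),np.round(c["cam_to_world"],3).tolist())
for n,i in zip("st",ims): cv2.imwrite(f"pics/{n}0.png",cv2.resize(i[:,:,::-1],(800,600)))
E
```

```text
pics
{'time': np.float64(0.0), 'q': array([ 1.127,  0.384,  0.016,  1.371, -0.006,  1.388, -0.047]), 'dq': array([-0.   , -0.002, -0.   , -0.001, -0.001,  0.001, -0.002]), 'joint_torque': array([ 0.0000e+00, -6.2759e+01,  8.4500e-01, -3.7182e+01,  1.7000e-02,
        1.4000e-02,  0.0000e+00]), 'eef_pos': array([ 0.232, -0.58 ,  0.23 ]), 'tool_rot': array([-3.083e+00, -5.940e-01,  1.000e-03]), 'wrist_force': array([-0.174, -0.135,  1.327]), 'ft_torque': array([-0.003, -0.001, -0.026]), 'finger_force': np.float64(0.0), 'opening': np.float64(0.999)} 0.0187
scene [[413.4, 0.0, 241.0], [0.0, 413.4, 184.4], [0.0, 0.0, 1.0]] [[-0.566, -0.595, 0.57, 1.156], [0.824, -0.396, 0.406, 0.286], [-0.016, 0.699, 0.715, 0.995], [0.0, 0.0, 0.0, 1.0]]
top [[366.0, 0.0, 259.1], [0.0, 366.0, 191.0], [0.0, 0.0, 1.0]] [[-0.008, 0.991, -0.13, 0.374], [-1.0, -0.006, 0.02, -0.163], [0.019, 0.13, 0.991, 1.279], [0.0, 0.0, 0.0, 1.0]]
```

View pics/s0.png

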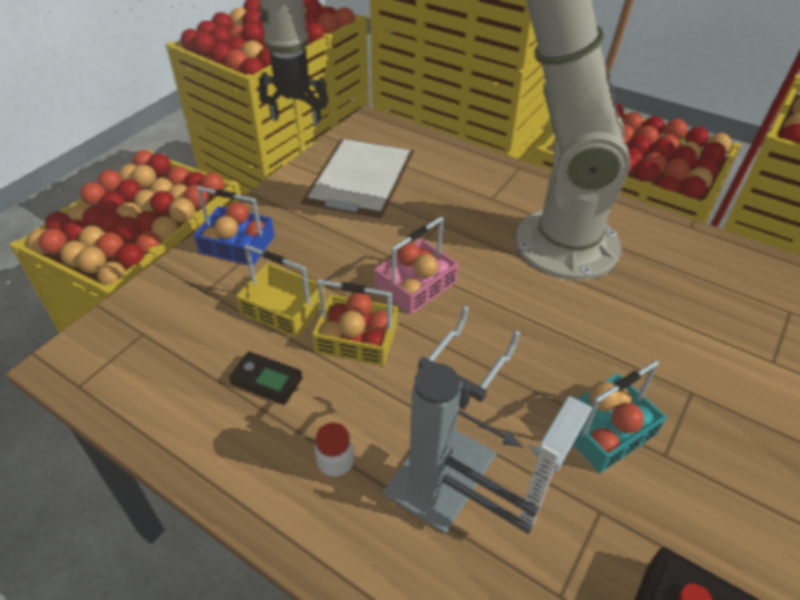

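View pics/t0.png

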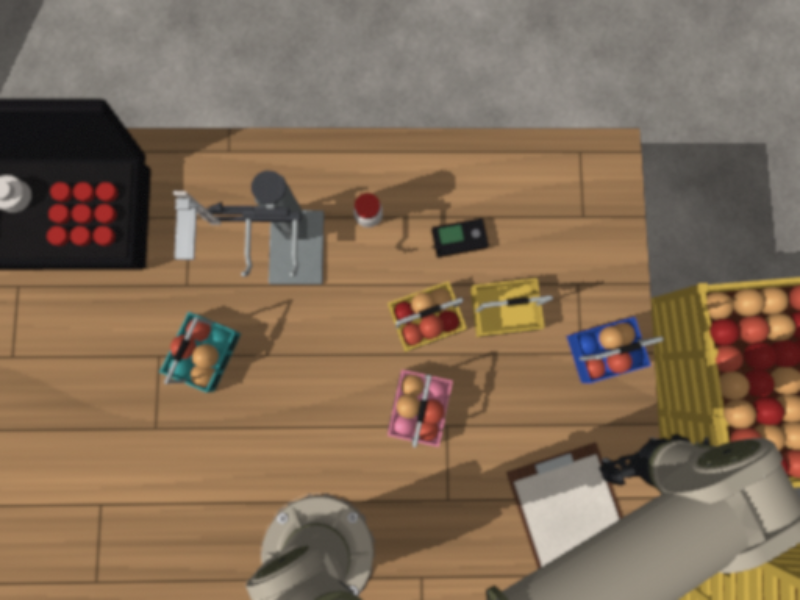

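Candidates (scene 800x600 pixels) are the yellow basket with fruit (355,328), the yellow empty one (280,300), blue (235,230), pink (417,270), turquoise (620,420), and the crates on the floor. By the description I choose the one at (355,328), which is at (427,315) in the top view. Next is a close crop with the measurements.

```bash
cat > h.py <<'E'
import numpy as np, cv2
from bench import status, vision, env
from scipy.spatial.transform import Rotation as R
def load(n): return dict(np.load(n+".npz"))
def snap(n,tag):
    c=vision.capture(n); np.savez(tag+".npz",**c); return c
def ray(c,p):
    T=c["cam_to_world"];d=np.linalg.inv(c["mtx"])@[p[0],p[1],1]; return T[:3,3],T[:3,:3]@(d*[1,-1,-1])
def plane(c,p,z):
    o,d=ray(c,p); return o+d*(z-o[2])/d[2]
def tri(c1,p1,c2,p2):
    o1,d1=ray(c1,p1);o2,d2=ray(c2,p2)
    t=np.linalg.lstsq(np.c_[d1,-d2],o2-o1,rcond=None)[0]
    a,b=o1+d1*t[0],o2+d2*t[1]; return (a+b)/2,np.linalg.norm(a-b)
def proj(c,X):
    T=c["cam_to_world"];p=(T[:3,:3].T@(np.array(X)-T[:3,3]))*[1,-1,-1];q=c["mtx"]@p;return q[:2]/q[2]
def blobs(c,roi,f,amin=4):
    x0,y0,x1,y1=roi; im=c["image"][y0:y1,x0:x1].astype(int)
    m=f(im).astype(np.uint8); n,_,st,ce=cv2.connectedComponentsWithStats(m)
    return [(int(st[i,4]),np.round(ce[i]+[x0,y0],1).tolist(),(st[i,:4]+[x0,y0,0,0]).tolist()) for i in range(1,n) if st[i,4]>=amin]
dark=lambda im:im.max(2)<60
grey=lambda im:(im.min(2)>105)&(im.max(2)-im.min(2)<30)
def state():
    s=status.state();return {k:np.round(s[k],4).tolist() for k in("time","eef_pos","tool_rot","wrist_force","opening","finger_force")}
E
python3 - <<'E'
from h import *
t,s=load("top0"),load("scene0")
print("top dark",blobs(t,(245,175,305,230),dark)); print("top grey",blobs(t,(245,175,305,230),grey))
print("scene dark",blobs(s,(195,172,260,235),dark)); print("scene grey",blobs(s,(195,172,260,235),grey))
cr=lambda c,x,y,w,h,k:cv2.resize(c["image"][y:y+h,x:x+w,::-1],(w*k,h*k),interpolation=cv2.INTER_NEAREST)
a=cr(t,245,175,60,55,5);b=cr(s,195,172,66,60,5)
c=cr(t,105,105,110,85,3); d=cr(s,245,185,140,155,2)
W=np.zeros((600,700,3),np.uint8)
for i,(x,y) in ((a,(0,0)),(b,(310,0)),(c,(0,310)),(d,(340,305))):
    i=i[:600-y]; W[y:y+i.shape[0],x:x+i.shape[1]]=i
cv2.imwrite("pics/c1.png",W)
E
```

```text
top dark [(43, [275.2, 198.7], [269, 196, 13, 7])]
top grey [(39, [288.6, 193.6], [282, 191, 14, 6]), (40, [260.2, 204.0], [254, 201, 14, 8])]
scene dark [(50, [225.6, 183.8], [219, 182, 14, 5])]
scene grey [(37, [195.8, 183.3], [195, 172, 3, 21]), (17, [251.5, 175.8], [251, 172, 2, 9]), (40, [209.7, 180.8], [203, 179, 15, 5]), (99, [245.5, 192.1], [233, 184, 18, 26])]
```

View pics/c1.png

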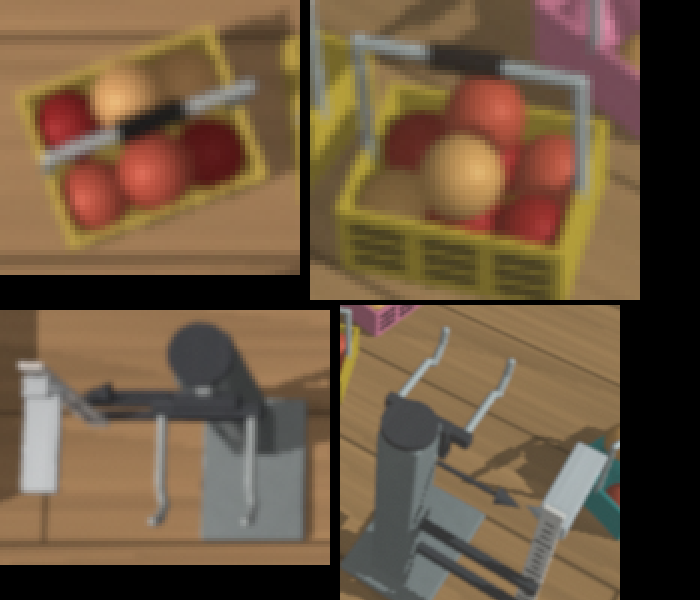

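The crops confirm the choice: yellow with nectarines and a black sleeve. Its sleeve centre is at top px (275.2,198.7) and scene px (225.6,183.8), full frame. The hook tips are at top px (157,176) and (187,175), and the plate end is at top px (118,166).

Run:
```python
from h import *
t,s=load("top0"),load("scene0")
print("grip",tri(t,(275.2,198.7),s,(225.6,183.8)),plane(t,(275.2,198.7),.149),plane(s,(225.6,183.8),.149))
a,b=plane(t,(288.6,193.6),.147),plane(t,(260.2,204.0),.147); print("bar",a,b,np.degrees(np.arctan2(*(b-a)[1::-1])))
a,b=plane(t,(295,191.5),.147),plane(t,(254.5,206.5),.147); print("ends",a,b,np.linalg.norm(a-b))
L=tri(t,(156.7,175.7),s,(331,213)); Rr=tri(t,(187.3,175),s,(298,197.5)); print("tips",L,Rr)
print("plate end", [tri(t,(111.7,169),s,(377.5,261)),tri(t,(124.3,169),s,(363,253))], plane(t,(118,169),.259))
print("col top ellipse", plane(t,(105+200/3,105+42/3),.308))
p=np.array([c for c in [(105+203/3,105+228/3),(105+304/3,105+230/3),(105+306/3,105+92/3)]]); print("base corners",[np.round(plane(t,q,.012),3) for q in p])
q=R.from_rotvec(status.state()["tool_rot"]).as_matrix();print(np.round(q,3))
```

```text
grip (array([ 0.4989231 , -0.23653427,  0.14296885]), np.float64(0.00025925308705808555)) [ 0.49833091 -0.2362551   0.149     ] [ 0.50351478 -0.23271755  0.149     ]
bar [ 0.51431051 -0.27847355  0.147     ] [ 0.48227784 -0.18953343  0.147     ] 109.80699284463316
ends [ 0.52080794 -0.29862962  0.147     ] [ 0.47460526 -0.17178646  0.147     ] 0.13499582767683865
tips (array([0.54883311, 0.09914312, 0.28054283]), np.float64(0.003096476157096492)) (array([0.54995981, 0.01495825, 0.28248299]), np.float64(0.00321616413721598))
plate end [(array([0.57805273, 0.23472223, 0.23846512]), np.float64(0.005952821250581723)), (array([0.57731143, 0.1997573 , 0.23932153]), np.float64(0.003520255422158725))] [0.57288365 0.21212126 0.259     ]
col top ellipse [0.70168216 0.05427355 0.308     ]
base corners [array([0.578, 0.112, 0.012]), array([ 0.575, -0.005,  0.012]), array([ 0.74 , -0.006,  0.012])]
[[ 0.928  0.372 -0.001]
 [ 0.372 -0.928  0.002]
 [-0.    -0.002 -1.   ]]
```

Measurements agree with the given sizes: grip at (0.500,-0.236,0.145), bar length 135 mm, yaw about 20°, and stand origin about (0.697,0.054). Now move above the basket.

```bash
python3 -m jog '[[3.1,-1.8,0,-0.12,8.5],[6.2,-3.6,0,-0.24,8.5],[9.4,-5.5,0,-0.37,8.5],[12.5,-7.3,0,-0.49,8.5],[15.6,-9.1,0,-0.61,8.5],[18.8,-11,0,-0.74,8.5],[22,-12.8,0,-0.86,8.5],[25,-14.7,0,-0.98,8.5],[28.2,-16.5,0,-1.1,8.5],[31.4,-18.4,0,-1.23,8.5],[34.5,-20.2,0,-1.35,8.5],[37.7,-22,0,-1.47,8.5]]'
python3 -m jog '[[0,0,0,-0.066,8.5],[0,0,0,-0.066,8.5],[0,0,0,-0.066,8.5]]'
python3 - <<'E'
from h import *
print(state()); Q=R.from_rotvec(status.state()["tool_rot"]).as_matrix(); print(np.round(Q,3))
w=snap("wrist","wrist1"); cv2.imwrite("pics/w1.png",w["image"][:,:,::-1]); print(proj(w,[.5,-.2355,.145]),blobs(w,(0,0,512,384),dark,60))
E
```

```text
time: 1.1
eef_pos: [0.501, -0.2343, 0.2311]
tool_rot: [-1.882, -2.515, 0.0]
wrist_force: [0.6, -1.1, -0.1]
opening: 0.994
finger_force: 0.0
time: 1.35
eef_pos: [0.5002, -0.236, 0.2308]
tool_rot: [-1.808, -2.568, 0.001]
wrist_force: [0.4, -0.8, -0.3]
opening: 0.999
finger_force: 0.0
{'time': 1.35, 'eef_pos': [0.5002, -0.236, 0.2308], 'tool_rot': [-1.8075, -2.5684, 0.0006], 'wrist_force': [0.3542, -0.8488, -0.305], 'opening': 0.9986, 'finger_force': 0.0}
[[-0.338  0.941 -0.001]
 [ 0.941  0.338  0.   ]
 [ 0.001 -0.001 -1.   ]]
[255.88423384 198.49075377] [(69, [92.0, 24.1], [79, 17, 27, 16]), (67, [135.8, 52.4], [123, 45, 27, 16]), (99, [4.3, 86.2], [0, 79, 13, 16]), (1246, [253.1, 199.4], [243, 168, 22, 63]), (13877, [414.2, 325.9], [335, 220, 177, 164]), (11001, [84.8, 342.9], [0, 257, 163, 127]), (2243, [254.5, 375.7], [172, 364, 167, 20])]
```

View pics/w1.png

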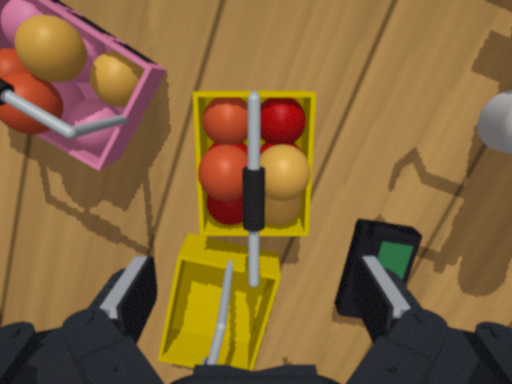

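The wrist view shows the sleeve at (253,199), against a predicted (256,198), with the bar aligned with the tool's x. Descend and close.

```bash
python3 -m jog '[[0,0,2.5,0,8.5],[0,0,5,0,8.5],[0,0,7.5,0,8.5],[0,0,9.5,0,8.5],[0,0,10.5,0,8.5],[0,0,10.5,0,8.5],[0,0,10.5,0,4],[0,0,10.5,0,1],[0,0,10.5,0,0.5],[0,0,10.5,0,0.5],[0,0,10.5,0,0.5],[0,0,10.5,0,0.5]]'
python3 -m jog '[[0,0,0,0,0.5],[0,0,0,0,0.5],[0,0,0,0,0.5],[0,0,0,0,0.5],[0,0,-0.5,0,0.5],[0,0,-1,0,0.5],[0,0,-2,0,0.5],[0,0,-3,0,0.5],[0,0,-3,0,0.5],[0,0,-3,0,0.5]]'
```

```text
time: 2.4
eef_pos: [0.5006, -0.2361, 0.127]
tool_rot: [1.806, 2.57, -0.001]
wrist_force: [-3.5, 0.2, 4.0]
opening: 0.164
finger_force: 58.5
time: 3.23
eef_pos: [0.5012, -0.236, 0.1574]
tool_rot: [1.805, 2.569, 0.001]
wrist_force: [-0.4, -0.6, -4.1]
opening: 0.163
finger_force: 58.6
```

```bash
python3 -m jog '[[0,0,-1,0,0.5],[0,0,-2.5,0,0.5],[0,0,-4.2,0,0.5],[0,0,-6,0,0.5],[0,0,-8,0,0.5],[0,0,-10,0,0.5],[0,0,-11.8,0,0.5],[0,0,-13,0,0.5],[0,0,-13.7,0,0.5],[0,0,-14,0,0.5],[0,0,-14,0,0.5]]'
python3 -m jog '[[0.7,0.1,0,0.01,0.5],[2.1,0.4,0,0.03,0.5],[4.5,0.9,0,0.05,0.5],[7.5,1.6,0,0.09,0.5],[10.5,2.2,0,0.125,0.5],[13.5,2.8,0,0.16,0.5],[16.5,3.4,0,0.2,0.5],[19.5,4.1,0,0.235,0.5],[22.5,4.7,0,0.27,0.5],[25.5,5.3,0,0.305,0.5],[27.5,5.7,0,0.33,0.5],[28.8,6,0,0.345,0.5]]'
python3 -m jog '[[0,0,0,0,0.5],[0,0,0,0,0.5],[0,0,0,0,0.5],[0,0,0,0,0.5],[0,0,0,0,0.5],[0,0,0,0,0.5]]'
python3 - <<'E'
from h import *
Q=R.from_rotvec(status.state()["tool_rot"]).as_matrix(); print(np.round(Q,3))
s=snap("scene","s2");t=snap("top","t2")
cr=lambda c,x,y,w,h,k:cv2.resize(c["image"][y:y+h,x:x+w,::-1],(w*k,h*k),interpolation=cv2.INTER_CUBIC)
cv2.imwrite("pics/st2.png",np.hstack([cr(s,240,130,130,190,3),cr(t,100,90,130,190,3)]))
E
```

```text
time: 4.15
eef_pos: [0.5006, -0.2358, 0.2966]
tool_rot: [1.806, 2.571, 0.0]
wrist_force: [0.1, 0.2, -5.3]
opening: 0.162
finger_force: 58.8
time: 5.15
eef_pos: [0.4576, 0.0591, 0.2955]
tool_rot: [-2.217, -2.224, 0.001]
wrist_force: [0.2, 0.1, -4.8]
opening: 0.163
finger_force: 58.8
time: 5.65
eef_pos: [0.4594, 0.0547, 0.2962]
tool_rot: [-2.222, -2.221, 0.0]
wrist_force: [-0.1, 0.8, -5.4]
opening: 0.162
finger_force: 58.8
[[ 0.  1. -0.]
 [ 1. -0.  0.]
 [ 0. -0. -1.]]
```

View pics/st2.png

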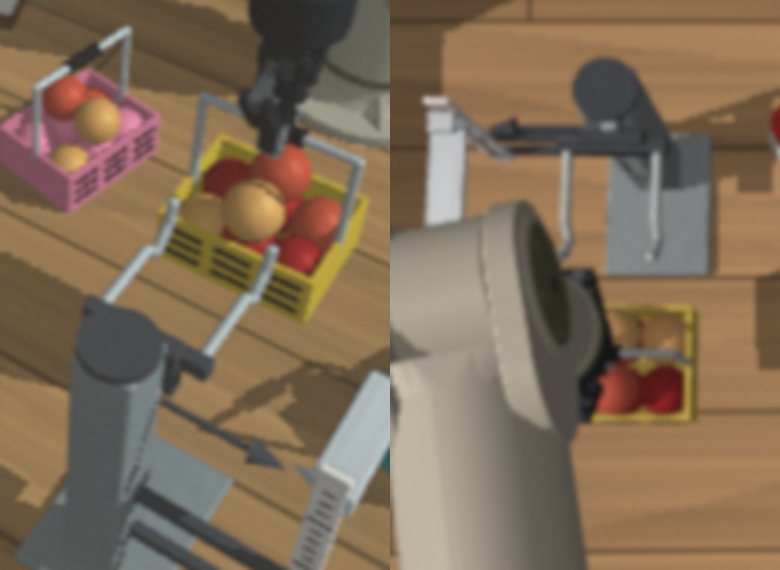

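The basket hangs upright in the gripper in front of the hook. The prongs are at crop (566,200) and (655,200), with tips near (565,255) and (652,255).

Run:
```python
from h import *
t,s=load("t2"),load("s2")
f=lambda x,y:(100+(x-390)/3,90+y/3)
for p,z in (((566,180),.262),((655,180),.262),((566,155),.262),((657,152),.262),((567,255),.285),((652,255),.285)): print(p,np.round(plane(t,f(*p),z),4))
g=lambda x,y:(240+x/3,130+y/3)
for p,z in (((174,205),.288),((272,252),.288),((160,248),.258),((257,297),.258)): print("scene",p,np.round(plane(s,g(*p),z),4))
print("bar end check scene", proj(s,[.4594,.0547+.067,.3149]), "uprights seen", g(360,163),g(203,98))
```

```text
(566, 180) [0.6265 0.0991 0.262 ]
(655, 180) [0.6262 0.0155 0.262 ]
(566, 155) [0.6507 0.0998 0.262 ]
(657, 152) [0.6533 0.0141 0.262 ]
(567, 255) [0.5506 0.0903 0.285 ]
(652, 255) [0.5503 0.013  0.285 ]
scene (174, 205) [0.5561 0.0197 0.288 ]
scene (272, 252) [0.5573 0.1031 0.288 ]
scene (160, 248) [0.5764 0.0214 0.258 ]
scene (257, 297) [0.5782 0.1054 0.258 ]
bar end check scene [358.58001544 182.72916749] uprights seen (360.0, 184.33333333333334) (307.6666666666667, 162.66666666666666)
```

```bash
python3 -m jog '[[0.1,0.7,0,0,0.5],[0.2,1.7,0,0,0.5],[0.3,3,0,0,0.5],[0.35,4.4,0,0,0.5],[0.35,5.8,0,0,0.5],[0.35,7.2,0,0,0.5],[0.35,8.5,0,0,0.5],[0.35,9.6,0,0,0.5],[0.35,10.5,0,0,0.5],[0.35,11.1,0,0,0.5],[0.35,11.3,0,0,0.5],[0.35,11.3,0,0,0.5]]'
python3 -m jog '[[0,0,0.5,0,0.5],[0,0,1,0,0.5],[0,0,1.5,0,0.5],[0,0,2,0,0.5],[0,0,2.5,0,0.5],[0,0,3,0,0.5],[0,0,3.5,0,0.5],[0,0,4,0,0.5],[0,0,4.4,0,0.5],[0,0,4.8,0,0.5],[0,0,4.8,0,0.5],[0,0,4.8,0,0.5]]'
python3 - <<'E'
from h import *
s=snap("scene","s3")
cv2.imwrite("pics/s3.png",cv2.resize(s["image"][150:320,240:400,::-1],(560,595),interpolation=cv2.INTER_CUBIC))
E
```

```text
time: 6.75
eef_pos: [0.5725, 0.0591, 0.296]
tool_rot: [-2.22, -2.222, 0.0]
wrist_force: [-0.1, 0.7, -4.9]
opening: 0.165
finger_force: 58.8
time: 7.75
eef_pos: [0.5722, 0.059, 0.2481]
tool_rot: [-2.22, -2.222, 0.0]
wrist_force: [0.0, 0.7, -5.3]
opening: 0.164
finger_force: 58.8
```

View pics/s3.png

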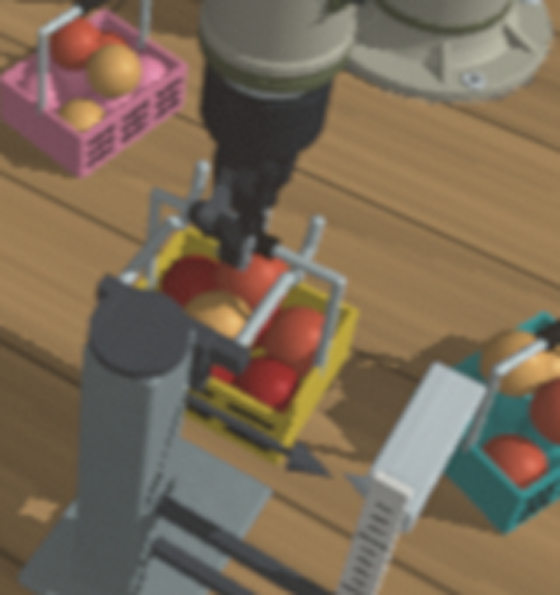

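The bar lies behind both upturned tips (200,170 and 318,225 in the crop) and just above the prongs. Lower slowly while watching the force.

```bash
python3 -m jog '[[0,0,0.3,0,0.5],[0,0,0.6,0,0.5],[0,0,0.9,0,0.5],[0,0,1.2,0,0.5],[0,0,1.5,0,0.5],[0,0,1.8,0,0.5],[0,0,2.1,0,0.5],[0,0,2.4,0,0.5],[0,0,2.7,0,0.5],[0,0,2.7,0,0.5],[0,0,2.7,0,0.5]]'
python3 -m jog '[[0,0,0.3,0,0.5],[0,0,0.6,0,0.5],[0,0,0.9,0,0.5],[0,0,1.2,0,0.5],[0,0,1.5,0,0.5],[0,0,1.5,0,0.5],[0,0,1.5,0,0.5]]'
```

```text
time: 8.72
eef_pos: [0.5722, 0.0591, 0.2212]
tool_rot: [-2.22, -2.222, 0.0]
wrist_force: [-2.0, -0.1, -1.7]
opening: 0.17
finger_force: 59.1
time: 9.3
eef_pos: [0.5723, 0.0591, 0.2062]
tool_rot: [-2.22, -2.222, 0.0]
wrist_force: [-2.6, -0.3, 0.4]
opening: 0.166
finger_force: 59.3
```

Load taken. The sideways force of -2.6 N in x says the bar rides on the rear side of the V, so shift forward toward the robot a little.

```bash
python3 -m jog '[[0,-0.1,0,0,0.5],[0,-0.2,0,0,0.5],[0,-0.3,0,0,0.5],[0,-0.3,0,0,0.5],[0,-0.3,0,0,0.5]]'
python3 -m jog '[[0,-0.1,0,0,0.5],[0,-0.2,0,0,0.5],[0,-0.3,0,0,0.5],[0,-0.3,0,0,0.5],[0,-0.3,0,0,0.5]]'
```

```text
time: 9.72
eef_pos: [0.5717, 0.0591, 0.2078]
tool_rot: [2.219, 2.219, 0.008]
wrist_force: [8.1, 1.6, -0.4]
opening: 0.166
finger_force: 59.5
time: 10.13
eef_pos: [0.5709, 0.059, 0.2089]
tool_rot: [2.217, 2.216, 0.014]
wrist_force: [16.3, 1.6, -1.1]
opening: 0.164
finger_force: 59.6
```

The bar was in fact seated in the V. Go back to the zero-force position.

```bash
python3 -m jog '[[0,0.2,0,0,0.5],[0,0.4,0,0,0.5],[0,0.53,0,0,0.5],[0,0.53,0,0,0.5],[0,0.53,0,0,0.5]]'
```

```text
time: 10.55
eef_pos: [0.5718, 0.059, 0.2064]
tool_rot: [2.22, 2.222, 0.001]
wrist_force: [2.1, -1.2, -0.5]
opening: 0.168
finger_force: 59.7
```

```bash
python3 -m jog '[[0,0,0,0,1.6],[0,0,0,0,1.8],[0,0,0,0,2.2],[0,0,0,0,3],[0,0,0,0,4],[0,0,0,0,5],[0,0,0,0,5],[0,0,0,0,5],[0,0,0,0,5],[0,0,0,0,5],[0,0,0,0,5],[0,0,0,0,5]]'
python3 -m jog '[[0,0,-0.5,0,5],[0,0,-1.5,0,5],[0,0,-3,0,5],[0,0,-5,0,5],[0,0,-7,0,5],[0,0,-9,0,5],[0,0,-11,0,5],[0,0,-13,0,5],[0,0,-14,0,5],[0,0,-14,0,5],[0,0,-14,0,5],[0,0,-14,0,5]]'
python3 - <<'E'
from h import *
s=snap("scene","s4")
cv2.imwrite("pics/s4.png",cv2.resize(s["image"][150:320,240:400,::-1],(560,595),interpolation=cv2.INTER_CUBIC))
E
```

```text
time: 11.55
eef_pos: [0.5716, 0.0591, 0.2064]
tool_rot: [-2.22, -2.223, -0.0]
wrist_force: [-0.6, -0.2, 0.5]
opening: 0.586
finger_force: 0.0
time: 12.55
eef_pos: [0.5713, 0.0589, 0.3451]
tool_rot: [-2.219, -2.222, 0.002]
wrist_force: [-1.2, 0.1, -0.9]
opening: 0.585
finger_force: 0.0
```

View pics/s4.png

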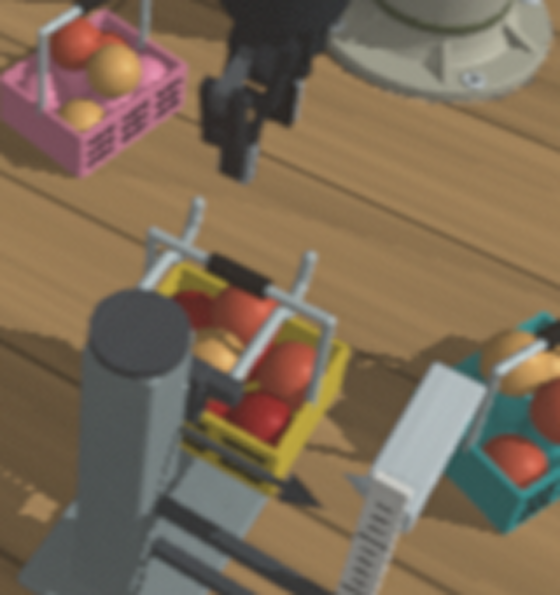

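The basket hangs level on both prongs, and the pointer tip has dropped from about (330,475) to (320,507). Measure the dip and move above the plate with the fingers shut.

```bash
python3 -m jog '[[0.6,0.2,0,0,3],[2,0.6,0,0,1],[4,1,0,0,0],[6.5,1.6,0,0,0],[9,2.3,0,0,0],[11.5,2.9,0,0,0],[13.5,3.4,0,0,0],[15,3.8,0,0,0],[15.7,4,0,0,0],[15.7,4,0,0,0],[15.7,4,0,0,0],[15.7,4,0,0,0]]'
python3 - <<'E'
from h import *
from scipy.optimize import minimize_scalar as ms
s=snap("scene","s5"); s3=load("s3"); s4=load("s4")
f=lambda x,y:np.array([240+x/3.5,150+y/3.5])
zfit=lambda c,x,y,p:(lambda r:(r.x,r.fun))(ms(lambda z:np.linalg.norm(proj(c,[x,y,z])-p),bounds=(.1,.4),method="bounded"))
print("grip z",zfit(s4,.5716,.059,f(238,276)),"-> dip",.26-zfit(s4,.5716,.059,f(238,276))[0])
for c,p in((s3,(330,475)),(s4,(320,507))): print("pointer",zfit(c,.686,.185,f(*p)))
print("marker tip",zfit(s4,.686,.189,f(347,478)))
im=s["image"][250:310,300:380,::-1]; cv2.imwrite("pics/s5.png",cv2.resize(im,(800,600),interpolation=cv2.INTER_CUBIC))
w=snap("wrist","w5"); print(state(), "plate pt in wrist",proj(w,[.612,.219,.259]))
cv2.imwrite("pics/w5.png",w["image"][:,:,::-1])
E
```

```text
time: 13.6
eef_pos: [0.6117, 0.2148, 0.3463]
tool_rot: [2.222, 2.221, -0.001]
wrist_force: [0.4, 0.1, 0.3]
opening: 0.002
finger_force: 0.0
grip z (np.float64(0.21939948373240414), np.float64(0.9859132302421073)) -> dip 0.040600516267595865
pointer (np.float64(0.2392292798404572), np.float64(1.7954542970490674))
pointer (np.float64(0.20194710787076128), np.float64(2.0584423954720923))
marker tip (np.float64(0.24279154973893238), np.float64(1.1200454076657353))
{'time': 13.7, 'eef_pos': [0.6117, 0.2146, 0.3466], 'tool_rot': [2.222, 2.2198, 0.0001], 'wrist_force': [0.2634, -0.1111, 0.188], 'opening': 0.0009, 'finger_force': 0.0} plate pt in wrist [255.89360688 191.96086612]
```

View pics/s5.png

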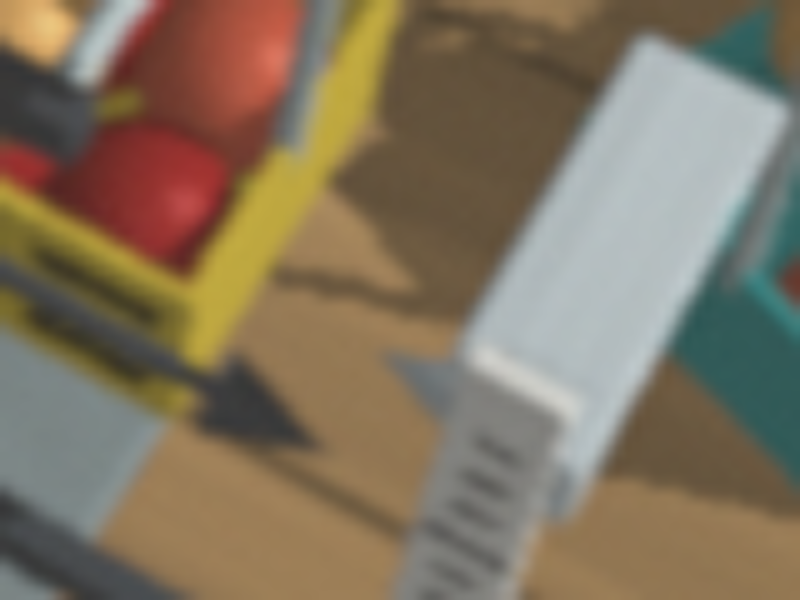

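View pics/w5.png

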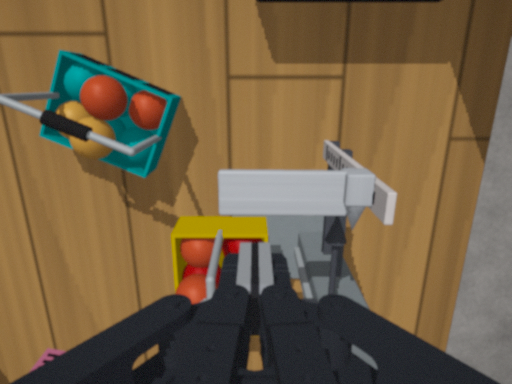

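The wrist view shows the plate at columns 219–347, row 192, and the press point is predicted at (256,192), so it is aligned. The dip is about 39 mm, so the plate top should end at z of about 0.205.

```bash
python3 -m jog '[[0,0,1,0,0],[0,0,2.5,0,0],[0,0,4.2,0,0],[0,0,5.8,0,0],[0,0,7,0,0],[0,0,7.7,0,0],[0,0,8.2,0,0],[0,0,8.6,0,0],[0,0,9,0,0],[0,0,9.4,0,0],[0,0,9.8,0,0],[0,0,9.8,0,0]]'
python3 -m jog '[[0,0,0.4,0,0],[0,0,0.8,0,0],[0,0,1.2,0,0],[0,0,1.6,0,0],[0,0,2,0,0],[0,0,2.4,0,0],[0,0,2.8,0,0],[0,0,3.2,0,0],[0,0,3.6,0,0],[0,0,3.9,0,0],[0,0,3.9,0,0],[0,0,3.9,0,0]]'
python3 - <<'E'
from h import *
s=snap("scene","s6");print(state())
im=s["image"][240:300,290:370,::-1]; cv2.imwrite("pics/s6.png",cv2.resize(im,(800,600),interpolation=cv2.INTER_CUBIC))
E
```

```text
time: 14.7
eef_pos: [0.6115, 0.2162, 0.248]
tool_rot: [2.22, 2.223, 0.0]
wrist_force: [0.4, 0.2, -0.5]
opening: 0.001
finger_force: 0.0
time: 15.7
eef_pos: [0.611, 0.2158, 0.2087]
tool_rot: [-2.22, -2.222, 0.002]
wrist_force: [0.0, -0.6, -0.1]
opening: 0.003
finger_force: 0.0
{'time': 15.75, 'eef_pos': [0.6111, 0.2158, 0.2089], 'tool_rot': [-2.22, -2.2222, 0.0019], 'wrist_force': [0.4593, -0.0624, -0.656], 'opening': -0.0003, 'finger_force': 0.0}
```

View pics/s6.png

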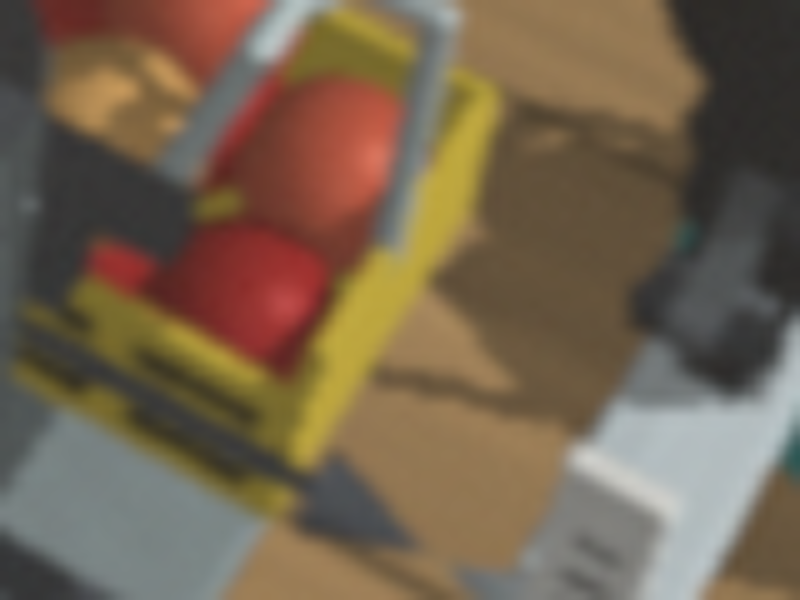

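The pointer tip is at (415,548) and the marker tip at (455,572), which lies on the pointer shaft's line (570 there) to within about a pixel (4 mm). By TCP height the marker is about 4 mm high, so push 2 mm more and retreat.

```bash
python3 -m jog '[[0,0,0.1,0,0],[0,0,0.2,0,0],[0,0,0.25,0,0],[0,0,0.25,0,0],[0,0,0.25,0,0],[0,0,0.25,0,0]]'
python3 -m jog '[[0,0,-0.5,0,0],[0,0,-1.5,0,0],[0,0,-3,0,0],[0,0,-5,0,0],[0,0,-7,0,0],[0,0,-9,0,0],[0,0,-10.5,0,0],[0,0,-11,0,0],[0,0,-11,0,0],[0,0,-11,0,0],[0,0,-11,0,0],[0,0,-11,0,0]]'
python3 - <<'E'
from h import *
s0=load("s5");s=snap("scene","s7"); w=snap("wrist","w7")
# sub-pixel shift of small patches: pointer from unloaded (s3) to now, marker cone+plate rear from s5 to now
def shift(a,b,x,y,h,dx=6,dy=18):
    A=a["image"][y-h:y+h,x-h:x+h]; B=b["image"][y-h-dy:y+h+dy,x-h-dx:x+h+dx]
    r=cv2.matchTemplate(B,A,cv2.TM_CCOEFF_NORMED); _,v,_,(i,j)=cv2.minMaxLoc(r)
    c=lambda l,m,n:.5*(l-n)/(l-2*m+n)
    return i-dx+c(*r[j,i-1:i+2]),j-dy+c(*r[j-1:j+2,i]),v
s3=load("s3")
for n,a,x,y,P,z0 in(("pointer",s3,330,282,(.686,.18),.24),("marker",s0,350,287,(.690,.21),.259)):
    d=shift(a,s,x,y,8); print(n,np.round(d,2))
    for k in(.036,.04,.044,.05,.054,.058): print(k,np.round(proj(s,[*P,z0-k])-proj(s,[*P,z0]),2),end=" ")
    print()
E
```

```text
time: 16.25
eef_pos: [0.6114, 0.216, 0.2069]
tool_rot: [2.22, 2.223, -0.0]
wrist_force: [0.3, -0.2, 1.2]
opening: -0.001
finger_force: 0.5
time: 17.25
eef_pos: [0.6111, 0.2158, 0.3155]
tool_rot: [-2.22, -2.222, 0.003]
wrist_force: [0.7, -0.6, 0.1]
opening: 0.004
finger_force: 0.0
pointer [-2.27  9.29  0.85]
0.036 [-2.45  8.93] 0.04 [-2.71  9.89] 0.044 [-2.97 10.85] 0.05 [-3.36 12.27] 0.054 [-3.62 13.21] 0.058 [-3.88 14.14] 
marker [1.77 1.07 0.94]
0.036 [-2.96  9.11] 0.04 [-3.28 10.09] 0.044 [-3.6  11.06] 0.05 [-4.07 12.5 ] 0.054 [-4.38 13.46] 0.058 [-4.69 14.41]
```

Run:
```python
from h import *
a,b=load("s5")["image"],load("s7")["image"]
# grey marker cone against brown wood: bluish-grey pixels left of the ruler
for n,im in(("before",a),("now",b)):
    g=(im[:,:,0].astype(int)-im[:,:,2]); 
    print(n,[(r,[int(c) for c in np.where(g[r,326:346]<5)[0]+326]) for r in range(283,304)])
```

```text
before [(283, []), (284, []), (285, []), (286, [341, 342, 344, 345]), (287, [341, 342, 343, 344, 345]), (288, [342, 343, 344, 345]), (289, [342, 343, 344, 345]), (290, [326, 343, 344, 345]), (291, [326, 327, 344, 345]), (292, [326, 327, 328]), (293, [328]), (294, []), (295, [345]), (296, [345]), (297, [345]), (298, [344, 345]), (299, [344, 345]), (300, [344, 345]), (301, [344, 345]), (302, [343, 344, 345]), (303, [343, 344, 345])]
now [(283, []), (284, []), (285, []), (286, []), (287, []), (288, []), (289, [326]), (290, [326]), (291, [326, 327]), (292, [326, 327, 328]), (293, [326, 327, 328, 329, 345]), (294, [344, 345]), (295, [343, 344, 345]), (296, [343, 344, 345]), (297, [342, 343, 344, 345]), (298, [337, 338, 339, 340, 341, 342, 343]), (299, [338, 339, 340, 341, 342, 343, 345]), (300, [338, 339, 340, 341, 342, 343, 344, 345]), (301, [339, 340, 341, 342, 344, 345]), (302, [340, 341, 342, 343, 344, 345]), (303, [342, 343, 344, 345])]
```

The cone has moved down about 12.3 px, roughly 51 mm, and the target is the 37.5 mm dip plus 15, so 52.5 mm ± 6. Hand in.

```bash
python3 -c "
from bench import env
print(env.hand_in())"
```

```text
the job is handed in; nothing more can be done
None
```

I handed the job in at about 17 s with the fruit basket hanging still on the double hook, dipped about 38 mm, and the marker tip pushed level with the pointer to within about 2 mm by my measurements; `env.hand_in()` gave no verdict.

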